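# Weigh a cast steel sample on the two-pan balance

### The job

Weigh the big mushroom-shaped steel sample: stand it on its broad head in the middle of the balance's left pan, load the right pan with weights from the block, and slide the poise along its bar until the beam comes to rest level, with the pointer on the centre mark. Set things down on the pans gently, finish with the weights you do not need in their own wells in the block, and do not disturb the other samples.

Things in the scene. Friction and masses are not known exactly. Their poses are not given: they have to be found in the camera images.
- balance: Two-pan trip balance fixed to the bench: white base 105 x 290 mm, a pan over each end, between them a pointer before a white upright dial plate (top 185 mm above the bench), and a poise bar on the robot's side. Origin on the bench under the middle; its +x points away from the robot, +y left along the beam. Beam pivot 75 mm above the bench, pan centres 110 mm left and right.
- beam (a joint): Tilt of the beam, rad: 0 = level, pointer on the centre mark; positive = right pan low; stops at +-0.16. Pans equally loaded and poise at 0, it rests at 0. About 0.0074 rad per gram of difference (stops reached at about 21 g); at rest some 2 s after a change. Dial marks are 5.5 mm apart, about 0.055 rad. Single readings scatter by 0.008: average some 25.
- left_pan_centre (a point): Centre of the upper face of the left (+y) pan, a flat steel disc 130 mm across, 3 mm thick; 110 mm above the bench when level, up to 18 mm up or down as the beam tilts. The pans stay horizontal, and a load counts the same wherever it stands on its pan.
- right_pan_centre (a point): The same point of the right (-y) pan.
- poise (a joint): Position of the poise on its bar, m: 0 = left end, 0.110 = right end. The poise acts like an added load on the right pan of 1 g per 5.5 mm: nothing at 0, 20 g at 0.110. It slides stiffly (about 0.25 N) and stays where it is left.
- poise_knob (a point): Point to grip on the poise's upright square knob (12 x 12 mm, 30 mm tall): on its axis, 10 mm below its top. The poise's wider body (15 x 16 mm) begins 20 mm below this point, the bar's top 24 mm below it. The bar runs along the balance's y, 95 mm from its middle on the robot's side; the pans' near edge is 30 mm from the bar.
- sample: The sample to weigh, cast steel, mushroom-shaped, 46 mm tall, the largest on the sheet of white paper. It stands upside down on its broad head (38 mm across, 14 mm high), the round stem (22 mm across) pointing up. Origin: centre of the underside of the head, z up the stem. Its weight is unknown, between 206 and 234 g.
- sample_stem (a point): A point on the sample's axis in the stem, 34 mm above its underside and 12 mm below the top.
- weight_block: Fixed wooden weight block 190 x 52 x 14 mm; a row of four round wells 5 mm deep along its x hold the weights, heaviest nearest the robot. Origin at the centre of its underside.
- weight200: 200 g weight: polished steel cylinder 30 mm across and 29 mm high with a narrower neck and knob on top (22 mm across), 42 mm tall in all. Origin: centre of its underside. It stands in its well, underside 9 mm above the bench and 5 mm below the block's top.
- weight100: 100 g weight: polished steel cylinder 24 mm across and 23 mm high with a narrower neck and knob on top (17 mm across), 33 mm tall in all. Origin: centre of its underside. It stands in its well, underside 9 mm above the bench and 5 mm below the block's top.
- weight50: 50 g weight: polished steel cylinder 19.6 mm across and 18 mm high with a narrower neck and knob on top (14 mm across), 26 mm tall in all. Origin: centre of its underside. It stands in its well, underside 9 mm above the bench and 5 mm below the block's top.
- weight20: 20 g weight: polished steel cylinder 15 mm across and 14 mm high with a narrower neck and knob on top (11 mm across), 20 mm tall in all. Origin: centre of its underside. It stands in its well, underside 9 mm above the bench and 5 mm below the block's top.
- small_sample: Smaller mushroom-shaped steel sample, head 27 mm across, 32 mm tall, standing head down on the same paper. Leave it alone. Origin: centre of its underside.
- pin_slug: Round copper slug 20 mm across, 26 mm tall, standing just beyond the paper. Leave it alone. Origin: centre of its underside.
- resin_mount: Black resin-mounted specimen, a disc 30 mm across and 17 mm high, lying just beyond the weight block. Leave it alone. Origin: centre of its underside.
Things that resemble listed ones, but are neither listed nor needed, are in the scene too. Leave any red look-alike of the sample alone.

How it is judged:
At the end, for the whole second after the job is handed in: Sample upright on the left pan, within 35 mm of its centre, no weights there; 200 g weight on the right pan (within 55 mm of centre), 20 g weight there too or in its well, 100 g and 50 g within 20 mm of their start; beam at rest, level within 0.015 rad (about a quarter of a dial division) (horizontal distance between sample and left_pan_centre below 0.035 m and contact force between sample and left_pan above 1.5 N and angle between sample's own z axis and vertical below 0.15 rad and contact force between weight200 and right_pan above 0.08 N and horizontal distance between weight200 and right_pan_centre below 0.055 m and angle between weight200's own z axis and vertical below 0.3 rad and ((contact force between weight20 and right_pan above 0.08 N and horizontal distance between weight20 and right_pan_centre below 0.055 m) or distance of weight20 from where it was at the start of the episode below 0.02 m) and distance of each of weight100, weight50 from where it was at the start of the episode below 0.02 m and contact force between each of weight200, weight20 and left_pan below 0.05 N and value of joint beam between -0.015 and 0.015 rad and linear speed of sample below 0.01 m/s and velocity of joint beam between -0.02 and 0.02 rad/s); the robot touches nothing.
It fails at once if the small sample, the slug or the resin mount is moved by more than 25 mm (distance of any of small_sample, pin_slug, resin_mount from where it was at the start of the episode above 0.025 m).
It fails at once if the sample comes down on the left pan at over 0.55 m/s (dropped from 25 mm or more) (horizontal distance between sample and left_pan_centre below 0.065 m and z of sample in the frame of left_pan_centre between 0.004 and 0.045 m and linear speed of sample above 0.55 m/s).
It fails at once if the weight200 comes down on the right pan at over 0.55 m/s (dropped from 25 mm or more) (horizontal distance between weight200 and right_pan_centre below 0.065 m and z of weight200 in the frame of right_pan_centre between 0.004 and 0.045 m and linear speed of weight200 above 0.55 m/s).
It fails at once if the weight20 comes down on the right pan at over 0.55 m/s (dropped from 25 mm or more) (horizontal distance between weight20 and right_pan_centre below 0.065 m and z of weight20 in the frame of right_pan_centre between 0.004 and 0.045 m and linear speed of weight20 above 0.55 m/s).
It also fails if it takes over 72 s, if anything falls off the work surface, if the arm or the gripper's body presses on something with over 40 N, if the wrist force passes 120 N, or if a joint passes its speed limit or range.

### The arm

A 6-joint arm with a two-finger parallel gripper is mounted at the origin on the work surface. World frame = base frame: x ahead of the robot, y to its left, z up, the work surface at z = 0. Lengths are in m, angles in rad, forces in N, time in s.
With the tool pointing down it reaches from about 0.25 to 0.775 m from the base axis. Payload 4 kg.
Tool frame: the origin (TCP) lies at the very end of the fingers, on their centre line; the grasp point (between the pads) lies 19 mm behind it (robot.pinch_z is the distance from the TCP to the grasp point, in m); z points along the fingers, y is the line along which they close (so a half turn about z gives the same grasp; the last joint's range is limited). The gripper opens to 94 mm and grips with 3 to 60 N. Pads are 16 mm wide; open, the fingers measure 119 mm over their backs; the gripper's body (75 mm by 177 mm) begins 78 mm behind the grasp point.
Start: joints at [-1.251, 0.087, 1.371, -0, 1.684, -0.103], TCP at [0.226, -0.502, 0.206] pointing down, gripper open.
Joint ranges: [-3.1, 3.1], [-0.76, 2.03], [0.27, 2.55], [-1.08, 4.22], [0.17, 2.65], [-2.57, 2.57]. Speed limits (rad/s): [2.79, 2.79, 3.14, 3.14, 3.14, 3.14].

### API

Orientations are given as [roll, pitch, yaw] about the fixed x, y, z axes, in that order (R = Rz(yaw) Ry(pitch) Rx(roll)).
In Python, from bench import robot gives the robot as it stands.
- The arm moves only by the tool arm_command, never from a script. Its argument "targets" is one flat list of numbers, 7 for each row, row after row: the turn, a rotation vector about the tool's x, y, z in degrees, then the shift along the tool's x, y, z in mm, then the closure, from -1 (fully open) to 1 (shut). In form: [ax, ay, az, x, y, z, hand, ax, ay, az, x, y, z, hand, ...]. A call has 1 to 20 rows; each row is the pose to reach, as a shift and turn from the pose commanded when the call began, along the tool's axes at that moment; what a row does not reach only later rows make up. A row lasts 1/10 s, in which the tool goes at most 50 mm and 8.59 degrees, less where a joint would pass 70% of its speed; a pose out of reach is approached as far as the arm can. A call with a gripper value outside its range is refused whole. The fingers move at their own pace and stop on an object; the grip force is fixed at half the most. Time passes only in rows, so rows that repeat a pose let the fingers close. It gives the time, the measured TCP pose, the force, the opening and the grip force at its end, in the units of the state.
- robot.get_obs(): the state, without advancing time (a new reading comes with each control period).
- robot.snapshot(name): name is "side" or "top"; returns a dict with "color" (400x640x3 uint8, red, green, blue), "range_z" (400x640 float32, m along the optical axis (not along the pixel's ray), 0 where there is no reading), "fx", "fy", "cx", "cy" (pixels), "T" (4x4, takes a point from camera to world coordinates). Camera axes: x right, y down, z forward; pixel columns grow to the right and rows downward; lengths in m; the calibration is good to about 2 mm. A picture is of the moment at which its call begins.
- robot.close_job(): hands the job in; it is judged then, once.
The state is a dict: "time": time; "joint_positions": joint angles; "qvel": joint speeds; "joint_torque": joint torques, N m; "tool_pos": TCP position; "ee_rot": TCP orientation; "wrist_force": force on the tool from outside, world axes, zero at the start; "wrist_torque": the same for the moment, N m; "width": finger opening in m; "finger_force": force on a finger pad.
Only numpy, scipy, OpenCV 4.12 (cv2) and the standard library are available. Lean on these libraries where they do the work, as an engineer would, in place of code of your own. Each camera call takes 0.05 s, during which the arm holds its last target. There are 200 camera calls.

## Working session

There is one attempt and no reset: what is moved stays moved. The work goes in short steps, Python scripts to look and compute and a tool call to move; the robot and the scene stay as the last step left them, time stands still between calls to the robot, and variables do not carry over. Pictures are saved under pics/ and viewed, at most 10 in all, crops included, and the job is handed in when it is done.

Besides the shell and the picture viewer there is one more tool, called after ">>>" as name(argument=value, ...), one argument or row to a line, values as JSON. arm_command: Moves the arm, as the interface text tells. Its arguments: {"type":"object","properties":{"targets":{"type":"array"}},"required":["targets"]}

```bash
ls; mkdir -p pics
cat > h.py <<'E'
import numpy as np, cv2
from bench import robot
def snap(n):
    s=robot.snapshot(n); np.savez(''+n+'.npz',**{k:np.asarray(v) for k,v in s.items()}); return s
def load(n): return dict(np.load(''+n+'.npz'))
def px(s,u,v,z=None):
    """pixel->world by depth, or on plane height z"""
    r=np.array([(u-s['cx'])/s['fx'],(v-s['cy'])/s['fy'],1.]);T=s['T']
    d=T[:3,:3]@r
    if z is None: return T[:3,3]+d*s['range_z'][int(round(v)),int(round(u))]
    return T[:3,3]+d*(z-T[2,3])/d[2]
def cloud(s):
    v,u=np.mgrid[:400,:640]; r=np.stack([(u-s['cx'])/s['fx'],(v-s['cy'])/s['fy'],np.ones(u.shape)],-1)*s['range_z'][...,None]
    return r@s['T'][:3,:3].T+s['T'][:3,3]
def save(s,name,box=None,k=1):
    im=s['color'][...,::-1]
    if box: x0,y0,x1,y1=box; im=im[y0:y1,x0:x1]
    cv2.imwrite('pics/'+name+'.png',cv2.resize(im,None,fx=k,fy=k,interpolation=cv2.INTER_CUBIC))
E
python3 - <<'E'
from h import *
for n in('top','side'):
    s=snap(n); save(s,n+'0',None,1.25); print(n,s['T'].round(3).tolist(),s['fx'],s['cx'],s['cy'])
print(robot.get_obs(), robot.pinch_z)
E
```

```text
pics
top [[0.011, -0.998, 0.067, 0.45], [-1.0, -0.01, 0.016, 0.004], [-0.015, -0.067, -0.998, 1.178], [0.0, 0.0, 0.0, 1.0]] 409.5729778689585 324.5657454576773 196.61066366376357
side [[0.955, -0.213, 0.205, 0.348], [-0.296, -0.679, 0.672, -0.639], [-0.004, -0.703, -0.712, 0.776], [0.0, 0.0, 0.0, 1.0]] 431.97279911682256 313.267727282176 195.99626891022925
{'time': 0.1, 'joint_positions': array([-1.25106747e+00,  8.79228249e-02,  1.37209679e+00, -3.76899100e-05,
        1.68361017e+00, -1.03139319e-01]), 'qvel': array([ 0.00160129, -0.0017068 , -0.0017803 ,  0.00076945,  0.00186047,
       -0.0016562 ]), 'joint_torque': array([ 2.58871849e-03, -3.41251266e+01, -3.03301334e+01,  7.20772496e-02,
        3.03519820e-02, -9.00115924e-05]), 'tool_pos': array([ 0.22551454, -0.50109499,  0.20440164]), 'ee_rot': array([-3.13956249e+00, -1.72475842e-04,  4.22863799e-01]), 'wrist_force': array([-0.83327916, -0.31793225, -0.0764022 ]), 'wrist_torque': array([ 0.00589176, -0.04901141, -0.0058334 ]), 'finger_force': 0.0, 'width': 0.09406391859605816} 0.0188
```

View pics/top0.png

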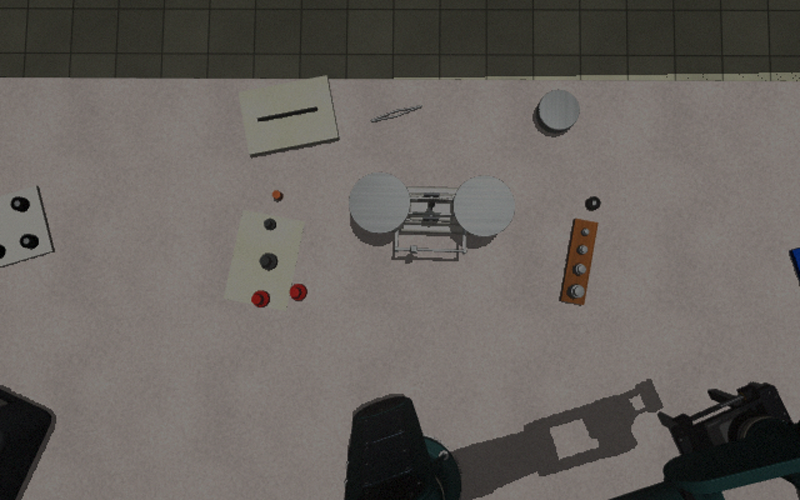

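View pics/side0.png

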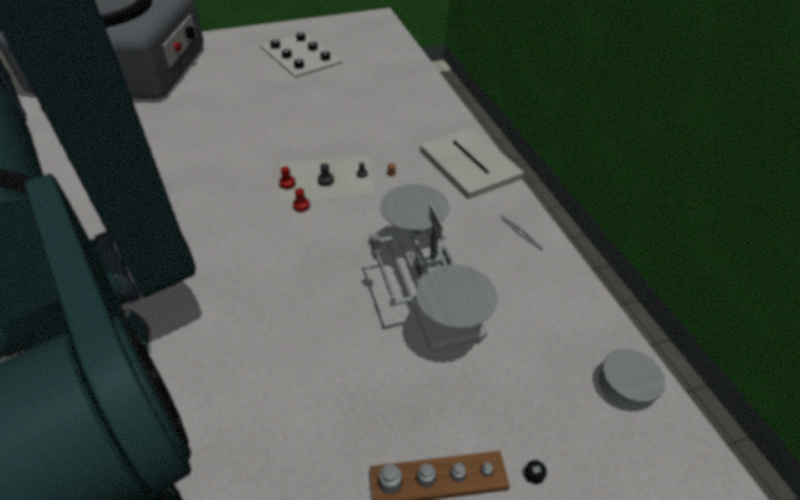

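Top view (shown at 1.25x): sample candidates are the dark mushroom at (268,261), a smaller dark one at (270,224), and red look-alikes at (261,298) and (298,292). The larger dark (steel) one fits the description. The slug is at (277,196), the balance pans at (380,203) and (484,206), the poise at about (412,250), the block weights from (577,291) for 200 g to (585,232) for 20 g, and the resin mount at (592,203). I'll confirm with a crop.

Run:
```python
from h import *
s=load('top'); c=cloud(s); im=s['color']
a=cv2.resize(im[150:260,170:270][...,::-1],None,fx=4,fy=4,interpolation=cv2.INTER_CUBIC)
b=cv2.resize(im[130:215,300:385][...,::-1],None,fx=4,fy=4,interpolation=cv2.INTER_CUBIC)
w=cv2.resize(im[150:260,435:490][...,::-1],None,fx=4,fy=4,interpolation=cv2.INTER_CUBIC)
H=np.zeros((440,400+340+220,3),np.uint8);H[:440,:400]=a;H[:340,400:740]=b;H[:440,740:]=w
H=cv2.convertScaleAbs(H,alpha=1.6); cv2.imwrite('pics/crop1.png',cv2.resize(H,None,fx=800/960,fy=800/960))
def obj(u0,v0,u1,v1,zmin,zmax=.3):
    p=c[v0:v1,u0:u1].reshape(-1,3);p=p[(p[:,2]>zmin)&(p[:,2]<zmax)]
    mx=(p.max(0)+p.min(0))/2
    return len(p),p.mean(0).round(4),mx.round(4),(p.max(0)-p.min(0)).round(3),p[:,2].max().round(4)
for n,b in dict(samp=(202,195,228,222,.03),samphead=(202,195,228,222,.007),small=(205,170,226,190,.02),slug=(214,148,230,164,.015),
 panL=(275,130,332,195,.08),panR=(358,130,418,195,.07),w200=(450,222,475,244,.03),w100=(452,205,475,223,.022),w50=(457,192,475,206,.021),w20=(460,179,476,192,.018),resin=(464,154,484,170,.008),block=(440,170,485,250,.008)).items(): print(n,*obj(*b))
bl=c[170:250,440:485].reshape(-1,3); bl=bl[(bl[:,2]>.008)];print(cv2.minAreaRect((bl[:,:2]*1000).astype(np.float32)))
s2=load('side');c2=cloud(s2)
print('poise', [ (u,v,c[v,u].round(3).tolist()) for v in range(192,208,2) for u in range(322,338,3)])
```

```text
samp 55 [0.4911 0.3357 0.0445] [0.4912 0.3378 0.0413] [0.017 0.023 0.019] 0.0506
samphead 145 [0.4907 0.3333 0.0263] [0.4969 0.3369 0.0288] [0.049 0.035 0.044] 0.0506
small 25 [0.5763 0.337  0.0308] [0.5764 0.3373 0.0291] [0.012 0.014 0.017] 0.0376
slug 42 [0.6422 0.3191 0.0253] [0.6425 0.3192 0.0239] [0.019 0.019 0.014] 0.0309
panL 1919 [0.6122 0.0774 0.1114] [0.6034 0.0736 0.0995] [0.146 0.138 0.039] 0.1189
panR 1954 [ 0.6075 -0.1399  0.1075] [ 0.6027 -0.1328  0.1298] [0.141 0.144 0.117] 0.1881
w200 94 [ 0.4316 -0.3541  0.0449] [ 0.4312 -0.3561  0.0419] [0.025 0.027 0.024] 0.0537
w100 64 [ 0.4803 -0.3633  0.0373] [ 0.4797 -0.3639  0.0356] [0.022 0.021 0.024] 0.0474
w50 42 [ 0.5242 -0.3728  0.031 ] [ 0.5246 -0.374   0.0313] [0.017 0.017 0.02 ] 0.0413
w20 34 [ 0.5661 -0.3803  0.0239] [ 0.5678 -0.3811  0.0257] [0.028 0.042 0.015] 0.0331
resin 95 [ 0.631  -0.4021  0.0165] [ 0.6311 -0.4029  0.0153] [0.028 0.03  0.014] 0.0224
block 1267 [ 0.4977 -0.3678  0.0185] [ 0.4992 -0.363   0.0309] [0.195 0.095 0.046] 0.0537
((519.3447875976562, -204.11077880859375), (395.46368408203125, 190.885940
[... 1021 characters left out ...]
, [0.514, -0.004, 0.094]), (337, 200, [0.514, -0.012, 0.091]), (322, 202, [0.514, 0.03, -0.002]), (325, 202, [0.514, 0.021, -0.003]), (328, 202, [0.514, 0.013, 0.001]), (331, 202, [0.509, 0.004, 0.083]), (334, 202, [0.514, -0.005, -0.001]), (337, 202, [0.514, -0.013, -0.0]), (322, 204, [0.508, 0.03, 0.0]), (325, 204, [0.508, 0.021, -0.003]), (328, 204, [0.508, 0.013, 0.003]), (331, 204, [0.508, 0.004, -0.004]), (334, 204, [0.508, -0.005, -0.004]), (337, 204, [0.508, -0.013, -0.004]), (322, 206, [0.502, 0.03, 0.001]), (325, 206, [0.502, 0.021, -0.001]), (328, 206, [0.502, 0.012, 0.001]), (331, 206, [0.502, 0.004, 0.002]), (334, 206, [0.502, -0.005, 0.004]), (337, 206, [0.502, -0.013, 0.003])]
```

View pics/crop1.png

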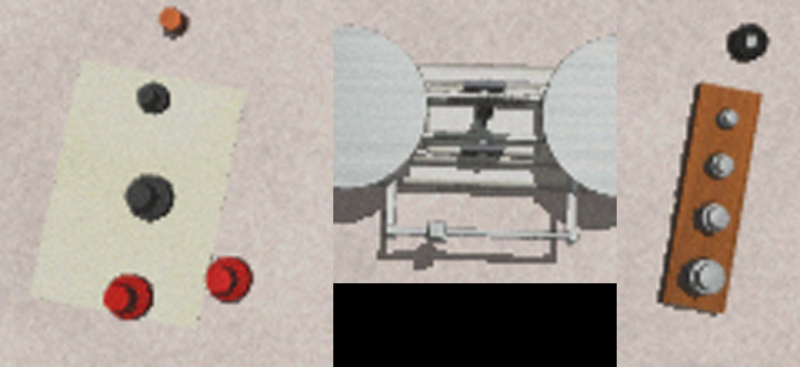

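The crop confirms it: the big dark mushroom is steel with its stem up, and the red pair are look-alikes. The poise knob sits near the left end of its bar. Next I refine the centres.

```bash
cat >> h.py <<'E'
def circ(p,r=None):
    from scipy.optimize import least_squares
    h=cv2.convexHull((p[:,:2]*1000).astype(np.float32))[:,0]
    (x,y),R=cv2.minEnclosingCircle(h); return x/1000,y/1000,R/1000
def tops(c,box,zl,zh):
    u0,v0,u1,v1=box;p=c[v0:v1,u0:u1].reshape(-1,3);return p[(p[:,2]>zl)&(p[:,2]<zh)]
def pans(c):
    out=[]
    for b in((280,138,328,190),(364,140,410,190)):
        u,v=np.meshgrid(range(b[0],b[2]),range(b[1],b[3]));z=c[b[1]:b[3],b[0]:b[2],2]
        m=np.median(z[10:40,12:36]); out.append((m,z[10:40,12:36].mean()))
    return out
E
python3 - <<'E'
from h import *
cs=[]
for i in range(6):
    s=snap('top'); cs.append(cloud(s))
c=np.median(cs,0)
for n,b,zl,zh in [('samp',(202,195,228,222),.041,.055),('small',(205,170,226,190),.027,.04),('w200',(450,222,475,244),.044,.06),('w100',(452,205,475,223),.037,.05),('w50',(457,192,475,206),.031,.045),('w20',(460,179,476,192),.024,.04),
 ('L',(275,130,332,198),.1,.125),('R',(355,130,418,200),.09,.125),('knob',(325,190,340,204),.115,.15),('blk',(440,170,485,250),.009,.019)]:
    p=tops(c,b,zl,zh); m=(p.max(0)+p.min(0))/2
    print(n,len(p),'mean',p.mean(0).round(4),'mid',m.round(4)[:2],'ext',(p.max(0)-p.min(0)).round(3),'circ',np.round(circ(p),4),'zmed',np.median(p[:,2]).round(4))
p=tops(c,(440,170,485,250),.009,.019);print(cv2.minAreaRect((p[:,:2]*1000).astype(np.float32)))
p=tops(c,(305,190,378,206),.08,.105);p=p[p[:,0]<.53];print('bar',np.polyfit(p[:,1],p[:,0],1),p[:,1].min(),p[:,1].max(),np.median(p[:,2]))
print('bench', [np.median(c[210:240,a:a+40,2]) for a in(280,364)])
E
```

```text
samp 46 mean [0.4911 0.3372 0.0459] mid [0.491  0.3383] ext [0.017 0.02  0.004] circ [0.4912 0.3375 0.0105] zmed 0.0461
small 22 mean [0.5761 0.3376 0.032 ] mid [0.5762 0.3379] ext [0.011 0.012 0.005] circ [0.5759 0.338  0.0069] zmed 0.0322
w200 52 mean [ 0.4311 -0.357   0.0504] mid [ 0.4315 -0.3579] ext [0.019 0.021 0.008] circ [ 0.4315 -0.3578  0.0107] zmed 0.0506
w100 33 mean [ 0.4803 -0.3659  0.0423] mid [ 0.4808 -0.3662] ext [0.014 0.016 0.004] circ [ 0.4798 -0.3662  0.0086] zmed 0.0424
w50 21 mean [ 0.5242 -0.374   0.0352] mid [ 0.5242 -0.3744] ext [0.011 0.011 0.005] circ [ 0.5242 -0.3741  0.0061] zmed 0.035
w20 11 mean [ 0.5646 -0.3814  0.0297] mid [ 0.5653 -0.3813] ext [0.009 0.007 0.006] circ [ 0.5649 -0.3818  0.0046] zmed 0.0299
L 1893 mean [0.6127 0.0782 0.1124] mid [0.6124 0.0787] ext [0.127 0.127 0.006] circ [0.6131 0.0782 0.0647] zmed 0.1124
R 1901 mean [ 0.6081 -0.1411  0.1081] mid [ 0.5952 -0.1323] ext [0.156 0.146 0.02 ] circ [ 0.5874 -0.1218  0.0939] zmed 0.1081
knob 24 mean [0.5169 0.0043 0.1277] mid [0.5171 0.0041] ext [0.011 0.01  0.005] circ [0.5171 0.0043 0.0072] zmed 0.1277
blk 1033 mean [ 0.5032 -0.3694  0.0142] mid [ 0.4976 -0.369 ] ext [0.192 0.083 0.01 ] circ [ 0.4978 -0.3691  0.0969] zmed 0.0143
((498.1268005371094, -369.9635314941406), (52.91482162475586, 189.62831115722656), 79.49427032470703)
bar [0.01566021 0.51598174] -0.10471970038933734 0.044434912414447775 0.09283273930064673
bench [np.float64(9.155800256988034e-05), np.float64(0.00025428896477214247)]
```

>>> arm_command(
  targets=[0,0,8.5,50,-10,20,0,0,0,17,100,-20,40,0,0,0,25.5,148,-28,60,0,0,0,34,197,-38,85,0,0,0,34.3,247,-47.5,106,0,0,0,34.3,247,-47.5,106,0,0,0,34.3,247,-47.5,106,0,0,0,34.3,247,-47.5,106,0],
)

```text
time: 1.2
tool_pos: [0.4315, -0.3565, 0.0992]
ee_rot: [3.141, 0.001, -0.174]
wrist_force: [0.5, -0.2, 0.2]
width: 0.0471
finger_force: 0.0
```

```bash
cat >> h.py <<'E'
from scipy.spatial.transform import Rotation as Ro
def go(xyz,yaw):
    o=robot.get_obs(); y=o['ee_rot'][2]
    R=Ro.from_euler('xyz',o['ee_rot']).as_matrix()
    print('t',round(float(o['time']),2),'tcp',o['tool_pos'].round(4),o['ee_rot'].round(3),'w',round(float(o['width']),4),'F',o['wrist_force'].round(2))
    d=np.array(xyz)-o['tool_pos']
    n=np.array([np.cos(y)*d[0]+np.sin(y)*d[1],np.sin(y)*d[0]-np.cos(y)*d[1],-d[2]])
    print('shift mm',(n*1000).round(1),'az deg',np.degrees(y-yaw).round(1))
E
python3 -c "
from h import *
go((.4315,-.3575,.021),-.176)"
```

```text
t 1.2 tcp [ 0.4315 -0.3565  0.0992] [ 3.141e+00  1.000e-03 -1.740e-01] w 0.0471 F [ 0.48 -0.17  0.17]
shift mm [ 0.1  1.  78.2] az deg 0.1
```

>>> arm_command(
  targets=[0,0,0,0,0.5,40,0,0,0,0,0,0.5,70,0,0,0,0,0,0.5,78,0,0,0,0,0,0.5,78,0,0,0,0,0,0.5,78,1,0,0,0,0,0.5,78,1,0,0,0,0,0.5,78,1,0,0,0,0,0.5,78,1,0,0,0,0,0.5,78,1,0,0,0,0,0.5,60,1,0,0,0,0,0.5,30,1,0,0,0,0,0.5,-10,1,0,0,0,0,0.5,-50,1,0,0,0,0,0.5,-80,1,0,0,0,0,0.5,-80,1],
)

```text
time: 2.7
tool_pos: [0.4333, -0.3593, 0.185]
ee_rot: [3.135, -0.009, -0.176]
wrist_force: [-0.1, -0.9, -2.7]
width: 0.0287
finger_force: 30.0
```

```bash
python3 -c "
from h import *
go((.590,-.155,.14),-.02)
go((.590,-.155,.105),-.02)"
```

```text
t 2.7 tcp [ 0.4333 -0.3593  0.185 ] [ 3.135 -0.009 -0.176] w 0.0287 F [-0.1  -0.88 -2.74]
shift mm [ 118.6 -228.6   45. ] az deg -8.9
t 2.7 tcp [ 0.4333 -0.3593  0.185 ] [ 3.135 -0.009 -0.176] w 0.0287 F [-0.1  -0.88 -2.74]
shift mm [ 118.6 -228.6   80. ] az deg -8.9
```

>>> arm_command(
  targets=[0,0,0,20,-40,5,1,0,0,-4,42,-81,10,1,0,0,-8.9,64,-123,20,1,0,0,-8.9,86,-165,30,1,0,0,-8.9,106,-205,40,1,0,0,-8.9,119,-228,45,1,0,0,-8.9,119,-228,45,1,0,0,-8.9,119,-228,45,1],
)

```text
time: 3.5
tool_pos: [0.5872, -0.1531, 0.1316]
ee_rot: [-3.141, 0.005, -0.019]
wrist_force: [-0.1, -0.8, -1.8]
width: 0.0286
finger_force: 30.0
```

```bash
python3 -c "
from h import *
go((.590,-.155,.105),-.02)"
```

```text
t 3.5 tcp [ 0.5872 -0.1531  0.1316] [-3.141  0.005 -0.019] w 0.0286 F [-0.12 -0.79 -1.82]
shift mm [ 2.9  1.8 26.6] az deg 0.0
```

>>> arm_command(
  targets=[0,0,0,1,1,5,1,0,0,0,2,1,9,1,0,0,0,2,1,13,1,0,0,0,2,1,17,1,0,0,0,2,1,21,1,0,0,0,2,1,25,1,0,0,0,2,1,28,1,0,0,0,2,1,28,1,0,0,0,2,1,28,1],
)

```text
time: 4.4
tool_pos: [0.5905, -0.1548, 0.1072]
ee_rot: [3.141, -0.001, -0.02]
wrist_force: [-2.1, 0.1, 1.3]
width: 0.0288
finger_force: 30.0
```

```bash
python3 -c "
from h import *
s=snap('top');c=cloud(s);print(pans(c));s=snap('side');save(s,'s1',(300,140,440,300),4)
go((.590,-.155,.105),-.02)"
```

```text
[(np.float64(0.12766365955785475), np.float64(0.12913397520307246)), (np.float64(0.4729153497034983), np.float64(0.4018191508230394))]
t 4.5 tcp [ 0.5905 -0.1548  0.1072] [ 3.141e+00 -1.000e-03 -2.000e-02] w 0.0287 F [-0.99  0.14  2.69]
shift mm [-0.5  0.2  2.2] az deg -0.0
```

View pics/s1.png

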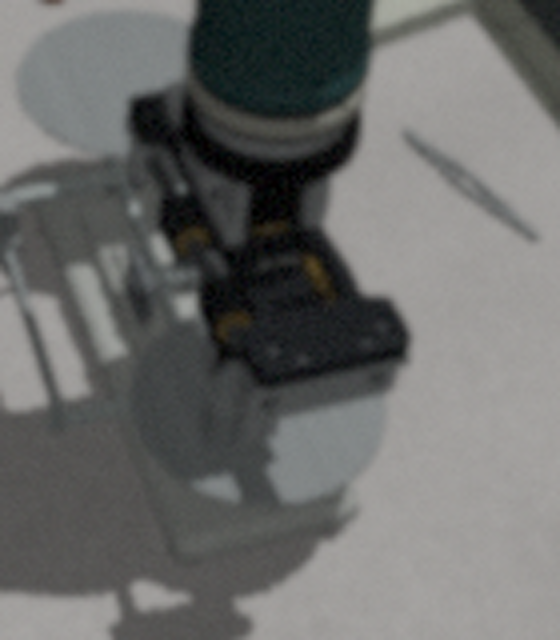

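>>> arm_command(
  targets=[0,0,0,0,0,0,0.3,0,0,0,0,0,0,0.1,0,0,0,0,0,0,0,0,0,0,0,0,-10,0,0,0,0,0,0,-35,0,0,0,0,0,0,-70,0,0,0,0,0,0,-100,0,0,0,0,-10,-45,-105,-0.1,0,0,0,-20,-90,-105,-0.1,0,0,0,-30,-135,-105,-0.1,0,0,0,-40,-180,-105,-0.1,0,0,0,-50,-225,-105,-0.1,0,0,0,-60,-270,-105,-0.1,0,0,0,-70,-315,-105,-0.1,0,0,0,-80,-360,-95,-0.1,0,0,0,-90,-405,-70,-0.1,0,0,0,-100,-450,-50,-0.1,0,0,0,-109,-490,-30,-0.1,0,0,0,-109,-490,-20,-0.1,0,0,0,-109,-490,-20,-0.1],
)

```text
time: 6.5
tool_pos: [0.4902, 0.3374, 0.1246]
ee_rot: [3.139, 0.003, -0.018]
wrist_force: [-0.6, 0.1, -0.4]
width: 0.0519
finger_force: 0.0
```

```bash
python3 -c "
from h import *
go((.491,.3372,.0175),-.02)
s=snap('top');c=cloud(s);print(pans(c)); p=tops(c,(355,130,418,200),.115,.15);print(p.mean(0),circ(p),len(p))"
```

```text
t 6.5 tcp [0.4902 0.3374 0.1246] [ 3.139e+00  3.000e-03 -1.800e-02] w 0.0519 F [-0.62  0.14 -0.4 ]
shift mm [  0.8   0.2 107.1] az deg 0.1
[(np.float64(0.1278542932345499), np.float64(0.1307296187103639)), (np.float64(0.09318914009308021), np.float64(0.0997036772194047))]
[ 0.58786277 -0.15373408  0.12768749] (0.5891939086914062, -0.155282470703125, 0.015235578536987305) 109
```

>>> arm_command(
  targets=[0,0,0,0.8,0,45,-0.1,0,0,0,0.8,0,80,-0.1,0,0,0,0.8,0,100,-0.1,0,0,0,0.8,0,106,-0.1,0,0,0,0.8,0,106,-0.1,0,0,0,0.8,0,106,1,0,0,0,0.8,0,106,1,0,0,0,0.8,0,106,1,0,0,0,0.8,0,106,1,0,0,0,0.8,0,106,1,0,0,0,0.8,0,106,1],
)

```text
time: 7.65
tool_pos: [0.4927, 0.3377, 0.0213]
ee_rot: [-3.141, -0.001, -0.02]
wrist_force: [0.1, 0.1, 3.1]
width: 0.0201
finger_force: 30.0
```

```bash
python3 -c "
from h import *
go((.6128,.0783,.19),-.02)"
```

```text
t 7.65 tcp [0.4927 0.3377 0.0213] [-3.141e+00 -1.000e-03 -2.000e-02] w 0.0201 F [0.08 0.09 3.06]
shift mm [ 125.3  256.9 -168.7] az deg -0.0
```

>>> arm_command(
  targets=[0,0,0,0,0,-15,1,0,0,0,0,0,-45,1,0,0,0,0,0,-90,1,0,0,0,0,0,-130,1,0,0,0,15,35,-165,1,0,0,0,35,75,-169,1,0,0,0,55,115,-169,1,0,0,0,75,155,-169,1,0,0,0,95,195,-169,1,0,0,0,110,227,-169,1,0,0,0,120,248,-169,1,0,0,0,124.5,257,-169,1,0,0,0,124.5,257,-169,1,0,0,0,124.5,257,-169,1,0,0,0,124.5,257,-169,1],
)

```text
time: 9.15
tool_pos: [0.6109, 0.0794, 0.1896]
ee_rot: [-3.141, 0.0, -0.019]
wrist_force: [0.6, 0.1, -2.2]
width: 0.0203
finger_force: 30.0
```

```bash
python3 -c "
from h import *
s=snap('side');save(s,'s2',(270,80,400,200),4)
go((.6128,.0783,.132),-.02)"
```

```text
t 9.2 tcp [0.6109 0.0793 0.1896] [-3.141  0.    -0.018] w 0.0202 F [ 0.79  0.46 -1.32]
shift mm [ 1.9  1.  57.6] az deg 0.1
```

View pics/s2.png

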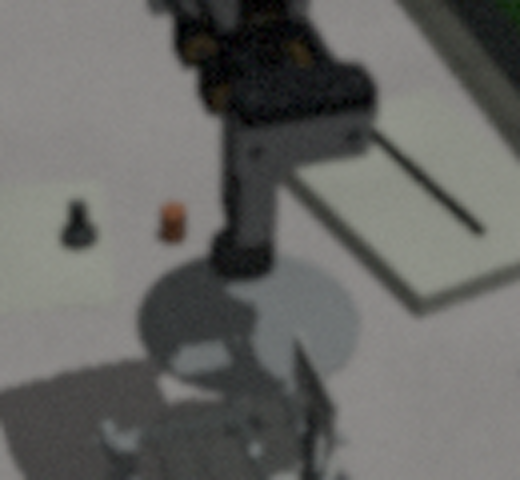

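The head is just below the fingertips at crop (243,258), held upright over the pan. The small sample (78,225) and the slug (173,222) are undisturbed. Lowering it now.

>>> arm_command(
  targets=[0,0,0,1,0,18,1,0,0,0,1,0,32,1,0,0,0,1,0,36,1,0,0,0,1,0,39,1,0,0,0,1,0,42,1,0,0,0,1,0,45,1,0,0,0,1,0,48,1,0,0,0,1,0,51,1,0,0,0,1,0,54,1,0,0,0,1,0,57,1,0,0,0,1,0,57.5,1,0,0,0,1,0,57.5,1,0,0,0,1,0,57.5,1,0,0,0,1,0,57.5,1],
)

```text
time: 10.6
tool_pos: [0.6125, 0.0776, 0.1321]
ee_rot: [3.141, -0.0, -0.021]
wrist_force: [0.8, -0.3, -0.0]
width: 0.0202
finger_force: 30.0
```

```bash
python3 -c "
from h import *
go((.6128,.0783,.132),-.02)
s=snap('top');c=cloud(s);print(pans(c)[1])"
```

```text
t 10.6 tcp [0.6125 0.0776 0.1321] [ 3.141 -0.    -0.021] w 0.0202 F [ 0.77 -0.33 -0.02]
shift mm [ 0.3 -0.7  0.1] az deg -0.0
(np.float64(0.11008020089704262), np.float64(0.11808819074383455))
```

>>> arm_command(
  targets=[0,0,0,0,0,0,0.4,0,0,0,0,0,0,0.2,0,0,0,0,0,0,0,0,0,0,0,0,0,-0.2,0,0,0,0,0,0,-0.2,0,0,0,0,0,-15,-0.2,0,0,0,0,0,-45,-0.2,0,0,0,0,0,-75,-0.2,0,0,0,-30,15,-90,0.3,0,0,0,-70,30,-90,0.5,0,0,0,-110,50,-90,0.5,0,0,0,-150,70,-90,0.5,0,0,0,-189,82,-90,0.5,0,0,0,-189,82,-90,0.5,0,0,0,-189,82,-90,0.5,0,0,0,-189,82,-90,0.5,0,0,0,-189,82,-90,0.5,0,0,0,-189,82,-90,0.5],
)

```text
time: 12.45
tool_pos: [0.4226, -0.0, 0.2218]
ee_rot: [-3.142, 0.001, -0.02]
wrist_force: [-0.1, 0.8, 0.4]
width: 0.0233
finger_force: 0.0
```

```bash
cat >> h.py <<'E'
def tilt(n):
    L=[]
    for i in range(n):
        c=cloud(robot.snapshot('top')); 
        l=tops(c,(275,130,332,198),.085,.135);r=tops(c,(362,138,418,198),.085,.135)
        # annulus free of loads: keep the modal height
        f=lambda p:np.median(p[np.abs(p[:,2]-np.median(p[:,2]))<.004][:,2])
        L.append((f(l),f(r)))
    L=np.array(L); t=(L[:,0]-L[:,1])/.22
    print('pans',L.mean(0).round(4),'tilt',t.mean().round(4),'sd',t.std().round(4),'first/last',t[:3].round(4),t[-3:].round(4)); return c
E
python3 -c "
from h import *
c=tilt(8);save(robot.snapshot('top'),'t3',(260,110,440,230),4)
p=tops(c,(275,130,332,198),.13,.17);print(len(p),p.mean(0))
k=tops(c,(325,190,340,204),.115,.15);print('knob',k.mean(0))
go((.516,.004,.16),-.02)"
```

```text
pans [0.0995 0.1209] tilt -0.0973 sd 0.0004 first/last [-0.0972 -0.0973 -0.0974] [-0.0977 -0.0974 -0.0977]
63 [0.61016372 0.07638438 0.14477543]
knob [0.51728091 0.00972719 0.12251627]
t 12.9 tcp [ 4.218e-01 -3.000e-04  2.219e-01] [ 3.142  0.    -0.02 ] w 0.023 F [-0.5  -0.19 -0.19]
shift mm [94.1 -6.2 61.9] az deg -0.0
```

View pics/t3.png

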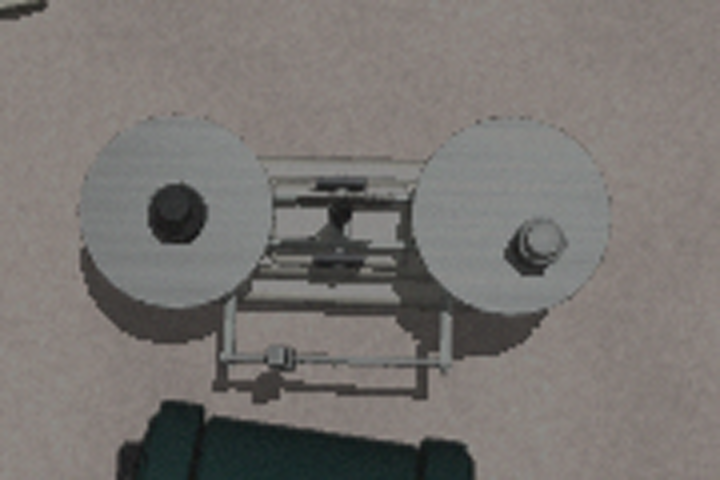

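The top view shows the sample central on the left pan at crop (177,213), the 200 g weight on the right pan at (540,243) and the poise at (280,357). Tilt is about -0.097 rad, or 13 g short on the right. That means the poise goes about 73 mm to the right, and the 20 g weight isn't needed.

>>> arm_command(
  targets=[0,0,0,40,-5,10,0.36,0,0,0,80,-10,30,0.36,0,0,0,94,-12,60,0.36,0,0,0,94,-12,75,0.36,0,0,0,94,-12,75,0.36,0,0,0,94,-12,75,0.36],
)

```text
time: 13.5
tool_pos: [0.5155, 0.0097, 0.1477]
ee_rot: [3.141, -0.0, -0.021]
wrist_force: [0.0, 0.1, 1.6]
width: 0.0304
finger_force: 0.0
```

```bash
python3 -c "
from h import *
go((.516,.0095,.105),-.02)"
```

```text
t 13.5 tcp [0.5155 0.0097 0.1477] [ 3.141 -0.    -0.021] w 0.0304 F [0.01 0.1  1.65]
shift mm [ 0.5  0.2 42.7] az deg -0.0
```

>>> arm_command(
  targets=[0,0,0,0,0,20,0.36,0,0,0,0,0,38,0.36,0,0,0,0,0,42.5,0.36,0,0,0,0,0,42.5,0.36,0,0,0,0,8,42.5,0.36,0,0,0,0,16,42.5,0.36,0,0,0,0,24,42.5,0.36,0,0,0,0,32,42.5,0.36,0,0,0,0,40,42.5,0.36,0,0,0,0,48,42.5,0.36,0,0,0,0,56,42.5,0.36,0,0,0,0,64,42.5,0.36,0,0,0,0,72,42.5,0.36,0,0,0,0,79,42.5,0.36,0,0,0,0,84,42.5,0.36,0,0,0,0,87,42.5,0.36,0,0,0,0,87,42.5,0.36,0,0,0,0,87,42.5,0.36,0,0,0,0,80,42.5,0.36,0,0,0,0,79,42.5,0.36],
)

```text
time: 15.5
tool_pos: [0.5144, -0.0682, 0.1045]
ee_rot: [-3.141, -0.0, -0.02]
wrist_force: [0.6, 0.2, -0.4]
width: 0.0301
finger_force: 0.0
```

>>> arm_command(
  targets=[0,0,0,0,0,-25,0.36,0,0,0,0,0,-60,0.36,0,0,0,-30,-20,-90,0.36,0,0,0,-60,-40,-100,0.36,0,0,0,-94,-60,-117,0.36,0,0,0,-94,-65,-117,0.36,0,0,0,-94,-65,-117,0.36,0,0,0,-94,-65,-117,0.36,0,0,0,-94,-65,-117,0.36,0,0,0,-94,-65,-117,0.36,0,0,0,-94,-65,-117,0.36,0,0,0,-94,-65,-117,0.36,0,0,0,-94,-65,-117,0.36,0,0,0,-94,-65,-117,0.36,0,0,0,-94,-65,-117,0.36,0,0,0,-94,-65,-117,0.36,0,0,0,-94,-65,-117,0.36],
)

```text
time: 17.2
tool_pos: [0.4218, -0.0023, 0.2215]
ee_rot: [3.141, -0.0, -0.02]
wrist_force: [0.2, -0.3, -0.1]
width: 0.0301
finger_force: 0.0
```

```bash
python3 -c "
from h import *
c=tilt(25)
k=tops(c,(325,190,372,204),.119,.15);k=k[k[:,0]<.53];print('knob',len(k),k.mean(0))
s=snap('side');save(s,'s4',(280,120,420,280),4)
go((.516,.004,.16),-.02)"
```

```text
pans [0.1104 0.1101] tilt 0.0013 sd 0.0004 first/last [0.0016 0.0015 0.0017] [0.0008 0.0013 0.0015]
knob 24 [ 0.5152069  -0.0680749   0.12572263]
t 18.5 tcp [ 0.4218 -0.0023  0.2215] [ 3.141  0.    -0.021] w 0.0302 F [ 0.87 -0.12  0.13]
shift mm [94.1 -8.2 61.5] az deg -0.0
```

View pics/s4.png

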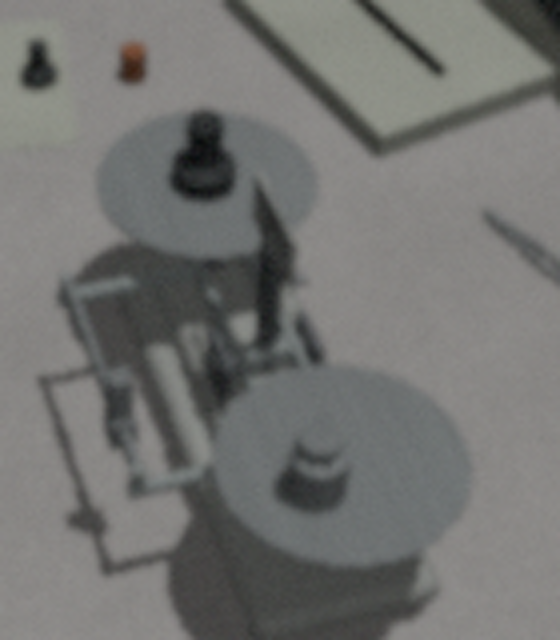

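Run:
```python
from h import *
c=np.median([cloud(robot.snapshot('top')) for _ in range(4)],0)
p=c.reshape(-1,3); p=p[(abs(p[:,2])<.008)&(p[:,0]>.4)&(p[:,0]<.8)&(abs(p[:,1]+.03)<.3)]
A=np.c_[p[:,:2],np.ones(len(p))]
for _ in range(4):
    k=np.linalg.lstsq(A,p[:,2],rcond=None)[0]; r=abs(p[:,2]-A@k)<.003; p=p[r];A=A[r]
print('bench plane slope x,y',k.round(4),len(p)); tilt(5)
# initial-like check: knob and bar ends (level now)
b=tops(c,(305,188,378,208),.085,.112); b=b[(b[:,0]<.522)&(b[:,0]>.508)]; print('bar y',b[:,1].min(),b[:,1].max(),'z slope',np.polyfit(b[:,1],b[:,2],1)[0])
for n,bx,zl,zh in [('small',(205,170,226,190),.027,.04),('w100',(452,205,475,223),.037,.05),('w50',(457,192,475,206),.031,.045),('w20',(460,179,476,192),.024,.04)]: print(n,tops(c,bx,zl,zh).mean(0).round(4))
```

```text
bench plane slope x,y [ 0.0005 -0.0006 -0.    ] 20055
pans [0.1104 0.1101] tilt 0.0013 sd 0.0004 first/last [0.0022 0.0013 0.0012] [0.0012 0.0011 0.001 ]
bar y -0.10461831836828205 0.04659427664261924 z slope -0.006211481310304989
small [0.5763 0.3378 0.0321]
w100 [ 0.4803 -0.3661  0.0417]
w50 [ 0.5242 -0.374   0.0353]
w20 [ 0.5651 -0.3808  0.0285]
```

The bench plane is true to 0.0006 rad, so the beam is level at about 0.001–0.002 rad and at rest. The unused weights haven't moved. Handing in.

```bash
python3 -c "
from bench import robot
print(robot.close_job())"
```

```text
the job is handed in; nothing more can be done
None
```

I handed the job in; no verdict came back. The sample stands in the middle of the left pan and the 200 g weight is on the right. The poise is at about 93 mm, and the beam rests level at about 0.001 rad, so the sample weighs about 217 g. The 100, 50 and 20 g weights are still in their wells.

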